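Turn the counting dish mouth-up on the parcel scale

ROBOT

A 6-joint arm with a two-finger parallel gripper is mounted at the origin on the work surface. World frame = base frame: x ahead of the robot, y to its left, z up, the work surface at z = 0. Lengths are in m, angles in rad, forces in N, time in s.
With the tool pointing down it reaches from about 0.25 to 0.725 m from the base axis. Payload 4 kg.
Tool frame: the origin (TCP) lies midway between the tips of the shut fingers; the grasp point (between the pads) lies 19 mm behind it (bot.grip_point_offset is the distance from the TCP to the grasp point, in m); z points along the fingers, y is the line along which they close (so a half turn about z gives the same grasp; the last joint's range is limited). The gripper opens to 85 mm and grips with 20 to 120 N. Pads are 22 mm wide; open, the fingers measure 114 mm over their backs; the gripper's body (76 mm by 85 mm) begins 54 mm behind the grasp point. The pads swing forward as they close: fully open they stand 13 mm farther back than shut.
Start: joints at [-1.247, 0.241, 0.005, 1.335, 0, 1.571], TCP at [0.159, -0.474, 0.231] pointing down, gripper open.
Joint ranges: [-2.72, 2.72], [-1.05, 1.87], [-1.09, 1.28], [-1.99, 2.15], [-1.42, 1.44], [-3.14, 3.14]. Speed limits (rad/s): [2.79, 2.79, 3.14, 3.14, 3.14, 3.14].

INTERFACE

Orientations are given as a unit quaternion [x, y, z, w].
In Python, from workcell import bot gives the robot as it stands.
- The arm moves only by the tool step_arm, never from a script. Its argument "targets" is text: rows parted by semicolons, each of 7 numbers parted by spaces: the opening, from -1 (shut) to 1 (fully open), so that 0 is half open, then the shift along the world's x, y, z normalised to -1 to 1, where 1 is 0.5 m, then the turn, a rotation vector about the world's x, y, z normalised to -1 to 1, where 1 is pi/4 rad. In form: gripper x y z wx wy wz; .... A call has 1 to 10 rows; each row is the pose to reach, as a shift and turn from the pose commanded when the call began; what a row does not reach only later rows make up. A row lasts 1/12 s, in which the tool goes at most 41.7 mm and 7.16 degrees, less where a joint would pass 70% of its speed; a pose out of reach is approached as far as the arm can. A call with a number of a shift or a turn outside -1 to 1 is refused whole. A call with a gripper value outside its range is refused whole. The fingers move at their own pace and stop on an object; the grip force is fixed at half the most. Time passes only in rows, so rows that repeat a pose let the fingers close. It gives the time, the measured TCP pose, the force, the opening and the grip force at its end, in the units of the state.
- bot.get_obs(): the state, without advancing time (a new reading comes with each control period).
- bot.camera(name): name is "scene" or "top" or "wrist"; returns the picture (384x512x3 uint8, red, green, blue); there is no depth.
- bot.camera_info(name): a dict with "vertical_fov" (degrees; the focal length in pixels is half the picture's height over the tangent of half this angle, whatever the lens; pixels are square), "cx", "cy" (the principal point, pixels), "pose" (4x4, takes a point from camera to world coordinates). Camera axes: x right, y up, looking along -z (the intrinsics and any distortion apply to the point x, -y, -z); pixel columns grow to the right and rows downward; lengths in m; the calibration is good to about 2 mm. A picture is of the moment at which its call begins: read the wrist's pose just before it. camera_info takes no time and is no camera call; for the wrist camera it gives the pose at the moment of the call.
- bot.job_done(): hands the job in; it is judged then, once.
The state is a dict: "clock": time; "joint_pos": joint angles; "joint_vel": joint speeds; "tau": joint torques, N m; "eef_pos": TCP position; "tool_rot": TCP orientation; "ft_force": force on the tool from outside, world axes, zero at the start; "ft_torque": the same for the moment, N m; "grip_width": finger opening in m; "grasp_force": force on a finger pad.
Only numpy, scipy, OpenCV 4.12 (cv2) and the standard library are available. Lean on these libraries where they do the work, as an engineer would, in place of code of your own. Each camera call takes 0.05 s, during which the arm holds its last target. There are 200 camera calls.

TASK

Two steel dishes stand upside down on the packing bench. Take the larger one, turn it over and leave it standing mouth-up on its foot on the platform of the counting scale, ready to be filled. Set it down or tip it over close to the platform rather than dropping it from a height, and leave the smaller dish where it is.

Things in the scene. Friction and masses are not known exactly. Their poses are not given: they have to be found in the camera images.
- dish: The larger of two plain round steel dishes, 54 mm tall, 0.25-0.47 kg: a solid cylindrical foot, 52 mm across and 37 mm tall, under a shallow flared bowl 17 mm tall. It starts mouth-down, rim on the bench, the foot on top free to grip. Origin: centre of the foot's flat end face (54 mm above the bench at the start); z runs from foot to mouth: down at the start, up when done.
- dish_mouth (a point): Centre of the larger dish's mouth, in the rim's plane, 54 mm along z from its origin; axes as the dish. The rim is 148 mm across, wall 4 mm. Centre of mass: on the axis, 34 mm from here towards the foot. Stood on the edge of its rim, the dish tips over onto its foot by itself once turned more than about 66 degrees from mouth-down; it does not stay lying on its side.
- small_dish: The smaller steel dish of the same shape, also mouth-down, to be left alone: 36 mm tall, rim 90 mm across, foot 36 mm across and 23 mm tall. Origin and axes as for the larger dish.
- platform (a point): Centre of the top of the fixed scale's square steel platform, 280 x 280 mm, 60 mm above the bench; x and y along its sides, z up. A display on a thin post stands outside its far left corner (110 mm along x, 200 mm along y from here), reaching 190 mm above the bench.
Things that resemble listed ones, but are neither listed nor needed, are in the scene too. What is shaped like the dish but red or turquoise is not meant.

How it is judged:
By the outcome, as a careful person would: the job done as asked, in the order asked, and still so for the second after the job is handed in, with the robot touching nothing.
It also fails if it takes over 42 s, if anything falls off the work surface, if the arm or the gripper's body presses on something with over 40 N, if the wrist force passes 120 N, or if a joint passes its speed limit or range.

## Working session

There is one attempt and no reset: what is moved stays moved. The work goes in short steps, Python scripts to look and compute and a tool call to move; the robot and the scene stay as the last step left them, time stands still between calls to the robot, and variables do not carry over. Pictures are saved under pics/ and viewed, at most 10 in all, crops included, and the job is handed in when it is done.

Besides the shell and the picture viewer there is one more tool, called by a JSON object that holds its "fn" and its "kwargs". step_arm: Moves the arm, as the interface text tells. Scaled input: -1 to 1 covers 0.5 m each way for a shift and pi/4 rad each way for a turn. Its arguments: {"type":"object","properties":{"targets":{"type":"string"}},"required":["targets"]}

```bash
mkdir -p pics; python3 - <<'E'
from workcell import bot
import cv2,numpy as np
for n in("top","scene"):
    i=bot.camera_info(n);print(n,{k:(np.round(v,3).tolist()) if not isinstance(v,(str,dict)) else v for k,v in i.items()})
    cv2.imwrite(f"pics/{n}0.png",cv2.cvtColor(bot.camera(n),cv2.COLOR_RGB2BGR))
a=cv2.imread("pics/top0.png");b=cv2.imread("pics/scene0.png")
cv2.imwrite("pics/both.png",cv2.resize(a,(800,600)))
o=bot.get_obs();print(o["eef_pos"],o["tool_rot"],o["grip_width"],bot.grip_point_offset)
E
```

```text
top {'vertical_fov': 46.638, 'cx': 255.636, 'cy': 191.93, 'pose': [[0.017, 0.993, -0.12, 0.325], [-1.0, 0.017, -0.004, -0.026], [-0.002, 0.12, 0.993, 1.202], [0.0, 0.0, 0.0, 1.0]]}
scene {'vertical_fov': 47.776, 'cx': 258.089, 'cy': 190.828, 'pose': [[0.5, -0.467, 0.729, 1.133], [0.866, 0.273, -0.419, -0.436], [-0.004, 0.841, 0.541, 0.582], [0.0, 0.0, 0.0, 1.0]]}
[ 0.15889528 -0.47348888  0.23049997] [ 9.86925853e-01  1.61172196e-01 -1.49008136e-04 -9.27959794e-04] 0.08520501098858746 0.0187
```

View pics/both.png

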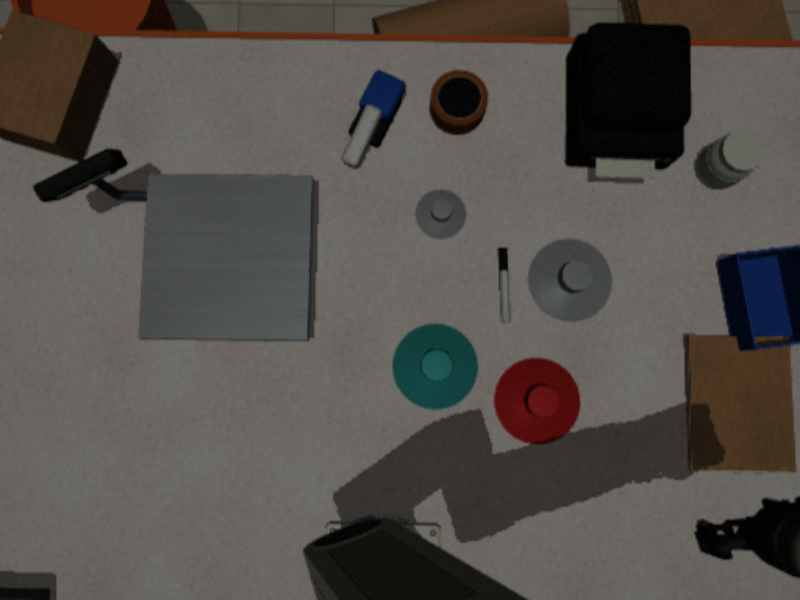

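View pics/scene0.png

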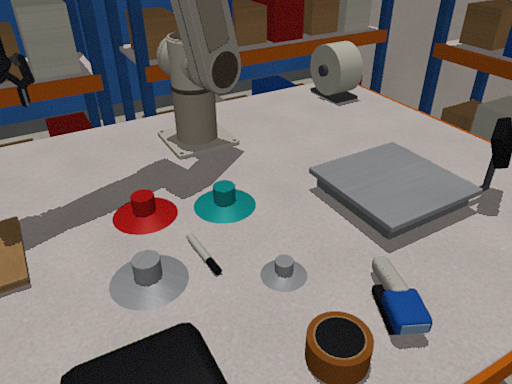

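Candidates: the red dish at (343,256) and the turquoise one at (279,234) have the wrong colour. Of the two plain steel ones, (365,179) is about 53 px across and (282,136) about 32 px, so (365,179) is the larger dish. I'll confirm that in a crop while measuring.

```bash
cat > h.py <<'E'
from workcell import bot
import numpy as np,cv2
def ray(n,u,v,z):
    i=bot.camera_info(n);f=192/np.tan(np.radians(i["vertical_fov"])/2);P=np.array(i["pose"])
    d=P[:3,:3]@np.array([(u-i["cx"])/f,-(v-i["cy"])/f,-1]);o=P[:3,3]
    return o+d*(z-o[2])/d[2]
E
python3 - <<'E'
from h import *
a=cv2.imread("pics/top0.png")
print([k for k in bot.camera_info("top")])
lab=cv2.cvtColor(a,cv2.COLOR_BGR2LAB).astype(int)
for p in((340,180),(368,177),(320,180),(282,145),(145,160),(240,160)):print(p,a[p[1],p[0]],lab[p[1],p[0]])
# steel: bluish vs warm bench
m=((a[:,:,0].astype(int)-a[:,:,2]>=2)&(a[:,:,0]>60)&(a[:,:,0].astype(int)-a[:,:,2]<25)).astype(np.uint8)*255
m=cv2.morphologyEx(m,cv2.MORPH_OPEN,np.ones((3,3)))
cs,_=cv2.findContours(m,0,2)
for c in cs:
    if cv2.contourArea(c)<300:continue
    c=cv2.convexHull(c);(u,v),s,t=cv2.fitEllipse(c)
    print("blob",u,v,s,cv2.contourArea(c),"z0",ray("top",u,v,0).round(4),"z.06",ray("top",u,v,.06).round(4))
    if cv2.contourArea(c)>6000: print([ray("top",*q,.06)[:2].round(3).tolist() for q in cv2.boxPoints(cv2.minAreaRect(c))])
crop=np.vstack([cv2.resize(a[110:220,250:410],(800,550))]);cv2.imwrite("pics/crop.png",crop)
E
```

```text
['vertical_fov', 'cx', 'cy', 'pose']
(340, 180) [72 72 71] [ 78 128 128]
(368, 177) [79 80 77] [ 86 127 128]
(320, 180) [62 67 68] [ 72 127 131]
(282, 145) [76 77 75] [ 83 127 128]
(145, 160) [81 82 78] [ 88 126 128]
(240, 160) [100 105 108] [114 128 131]
blob 363.0367431640625 179.73373413085938 (47.190650939941406, 52.97418975830078) 1742.0 z0 [ 0.509  -0.3135  0.    ] z.06 [ 0.4998 -0.2992  0.06  ]
blob 145.79019165039062 161.79318237304688 (131.3772430419922, 146.6357421875) 10916.0 z0 [0.5485 0.281  0.    ] z.06 [0.5373 0.2657 0.06  ]
[[0.396, 0.403], [0.674, 0.412], [0.67, 0.131], [0.393, 0.13]]
```

View pics/crop.png

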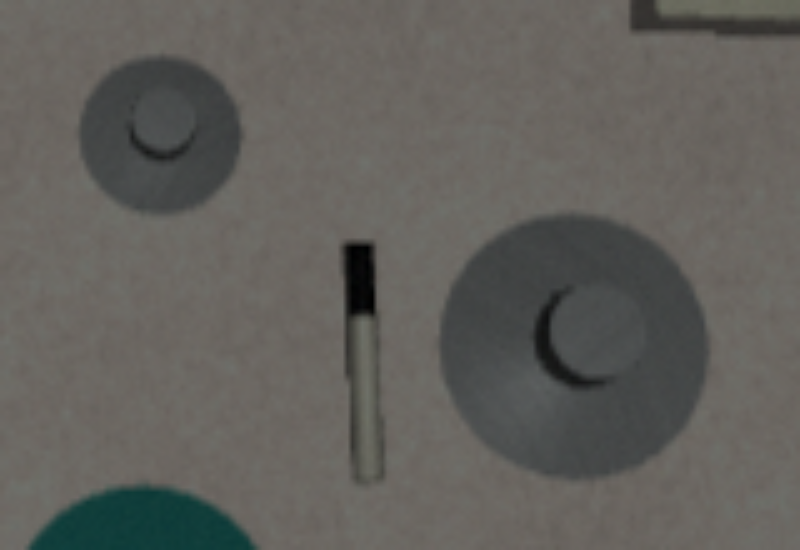

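The crop confirms it. The larger steel dish is on the right, with its rim centre at crop (575,346) and foot top at (598,332). The smaller steel dish is at (160,135) and is left alone.

```bash
python3 - <<'E'
from h import *
from scipy.spatial.transform import Rotation as R
print("rim",ray("top",364.6,178.9,0.002),"foot",ray("top",369.2,176.0,.054),"scene foot",ray("scene",146.5,254,.054))
print("rim diam",ray("top",337.6,178.9,0)-ray("top",391.6,178.9,0))
o=bot.get_obs();r0=R.from_quat(o["tool_rot"]);print(r0.as_matrix().round(3))
c=ray("top",369.2,176.0,.054);phi=np.arctan2(c[1],c[0])
for e in(-30,):
  e=np.radians(e)
  z=np.array([np.cos(phi)*np.cos(e),np.sin(phi)*np.cos(e),np.sin(e)])
  for s in(1,-1):
    y=s*np.array([-np.sin(phi),np.cos(phi),0]);Rt=R.from_matrix(np.c_[np.cross(y,z),y,z])
    print(s,(Rt*r0.inv()).as_rotvec()/(np.pi/4), "z",z,np.degrees(phi))
E
```

```text
rim [ 0.51108168 -0.31733742  0.002     ] foot [ 0.51085196 -0.31678778  0.054     ] scene foot [ 0.50327926 -0.31143737  0.054     ]
rim diam [-0.00253199  0.14710156  0.        ]
[[ 0.948  0.318 -0.001]
 [ 0.318 -0.948  0.002]
 [ 0.    -0.002 -1.   ]]
1 [-1.6242941   0.18603147  2.56336861] z [ 0.73599889 -0.45640512 -0.5       ] -31.803737928310948
-1 [-0.16077103 -1.36442834 -1.01348965] z [ 0.73599889 -0.45640512 -0.5       ] -31.803737928310948
```

{"fn": "step_arm", "kwargs": {"targets": "1 0.2 0.25 0.04 0 0 -0.5; 1 0.4 0.5 0.04 0 0 -1; 1 0.4 0.5 0.04 0 0 -1; 1 0.4 0.5 0.04 0 0 -1; 1 0.4 0.5 0.04 0 0 -1; 1 0.4 0.5 0.04 0 0 -1; 1 0.4 0.5 0.04 0 0 -1; 1 0.4 0.5 0.04 0 0 -1; 1 0.4 0.5 0.04 0 0 -1; 1 0.4 0.5 0.04 0 0 -1"}}

```text
clock: 0.93
eef_pos: [0.3614, -0.2205, 0.2513]
tool_rot: [0.974, -0.226, 0.0, -0.001]
ft_force: [0.1, -0.6, -1.0]
grip_width: 0.0855
grasp_force: 0.0
```

```bash
cat >> h.py <<'E'
from scipy.spatial.transform import Rotation as R
def tgt(phi,e,s,roll=0):
    phi,e=np.radians([phi,e]);z=np.array([np.cos(phi)*np.cos(e),np.sin(phi)*np.cos(e),np.sin(e)])
    y=s*np.array([-np.sin(phi),np.cos(phi),0])
    return R.from_rotvec(np.radians(roll)*z)*R.from_matrix(np.c_[np.cross(y,z),y,z]),z
def delta(p,Rt):
    o=bot.get_obs();r=R.from_quat(o["tool_rot"])
    print("clk",o["clock"],"j",np.round(o["joint_pos"],3),"p",np.round(o["eef_pos"],4),"w",np.round(o["grip_width"],4),"F",np.round(o["ft_force"],1))
    print("-> shift",((np.array(p)-o["eef_pos"])/.5).round(4),"turn",((Rt*r.inv()).as_rotvec()/(np.pi/4)).round(3))
E
python3 - <<'E'
from h import *
Rt,z=tgt(-31.8,-30,-1)
delta(np.array([.511,-.317,.041])-.12*z,Rt)
E
```

```text
clk 0.9333 j [-5.490e-01  8.000e-02 -1.370e-01  1.354e+00  2.000e-03  3.047e+00] p [ 0.3614 -0.2205  0.2513] w 0.0855 F [ 0.1 -0.6 -1. ]
-> shift [ 0.1225 -0.0834 -0.3006] turn [-0.647 -1.166 -0.117]
```

{"fn": "step_arm", "kwargs": {"targets": "1 0.06 -0.04 -0.05 -0.27 -0.5 -0.02; 1 0.12 -0.08 -0.1 -0.54 -0.98 -0.05; 1 0.12 -0.08 -0.1 -0.54 -0.98 -0.05; 1 0.12 -0.08 -0.1 -0.54 -0.98 -0.05; 1 0.12 -0.08 -0.1 -0.54 -0.98 -0.05; 1 0.12 -0.08 -0.1 -0.54 -0.98 -0.05; 1 0.12 -0.08 -0.1 -0.54 -0.98 -0.05; 1 0.12 -0.08 -0.1 -0.54 -0.98 -0.05; 1 0.12 -0.08 -0.1 -0.54 -0.98 -0.05"}}

```text
clock: 1.68
eef_pos: [0.4136, -0.2612, 0.1951]
tool_rot: [0.878, -0.227, 0.406, 0.114]
ft_force: [-1.0, 0.6, -1.3]
grip_width: 0.0852
grasp_force: 0.0
```

```bash
python3 - <<'E'
from h import *
Rt,z=tgt(-31.8,-30,-1)
delta(np.array([.511,-.317,.041])-.1*z,Rt)
o=bot.get_obs();print(R.from_quat(o["tool_rot"]).as_matrix().round(3))
print(bot.camera_info("wrist")["pose"].round(3),bot.camera_info("wrist")["vertical_fov"])
cv2.imwrite("pics/w1.png",cv2.cvtColor(bot.camera("wrist"),cv2.COLOR_RGB2BGR))
E
```

```text
clk 1.6833 j [-0.597 -0.219 -0.987 -0.066  0.054  3.075] p [ 0.4136 -0.2612  0.1951] w 0.0852 F [-1.   0.6 -1.3]
-> shift [ 0.0475 -0.0204 -0.2082] turn [-0.097 -0.204 -0.052]
[[ 0.568 -0.49   0.661]
 [-0.305 -0.871 -0.384]
 [ 0.764  0.016 -0.645]]
[[-0.491  0.741 -0.459  0.363]
 [-0.871 -0.407  0.274 -0.231]
 [ 0.016  0.534  0.845  0.346]
 [ 0.     0.     0.     1.   ]] 60.08080288907066
```

View pics/w1.png

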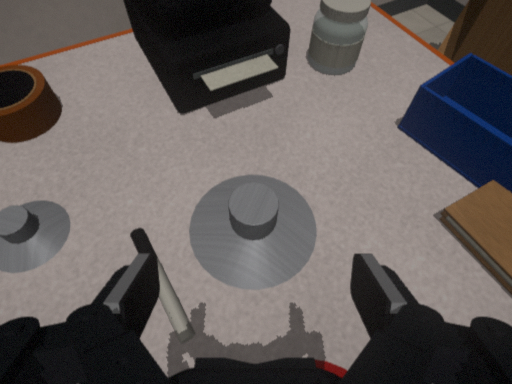

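The wrist view shows the large dish with its foot top at about (253,200) and rim centre at about (253,231), midway between the fingers at (140,280) and (370,275). I'll check that position and then go to the pre-grasp.

```bash
python3 - <<'E'
from h import *
a=cv2.imread("pics/w1.png");print(ray("wrist",253.3,201,.054),ray("wrist",253,231.5,0))
g=a.astype(int);m=((abs(g[:,:,0]-g[:,:,2])<9)&(g[:,:,0]-g[:,:,2]>=-3)).astype(np.uint8)[170:290,180:325]
m=cv2.morphologyEx(m,cv2.MORPH_OPEN,np.ones((5,5)));cs,_=cv2.findContours(m,0,2);c=max(cs,key=cv2.contourArea)
x,y,w,h=cv2.boundingRect(c);print(x+180,y+170,w,h)
E
```

```text
[ 0.51740003 -0.32165085  0.054     ] [ 0.50959271 -0.31766658  0.        ]
190 175 126 114
```

```bash
python3 - <<'E'
from h import *
Rt,z=tgt(-31.8,-30,-1)
delta(np.array([.511,-.317,.041])-.09*z,Rt)
E
```

```text
clk 1.7333 j [-0.597 -0.218 -0.979 -0.06   0.054  3.075] p [ 0.4158 -0.2625  0.1974] w 0.0855 F [0.1 0.9 0.3]
-> shift [ 0.058  -0.0268 -0.2228] turn [-0.097 -0.203 -0.053]
```

{"fn": "step_arm", "kwargs": {"targets": "1 0.026 -0.012 -0.07 -0.1 -0.2 -0.05; 1 0.052 -0.025 -0.14 -0.1 -0.2 -0.05; 1 0.052 -0.025 -0.19 -0.1 -0.2 -0.05; 1 0.052 -0.025 -0.23 -0.1 -0.2 -0.05; 1 0.052 -0.025 -0.23 -0.1 -0.2 -0.05; 1 0.052 -0.025 -0.23 -0.1 -0.2 -0.05; 1 0.052 -0.025 -0.23 -0.1 -0.2 -0.05"}}

```text
clock: 2.32
eef_pos: [0.4903, -0.305, 0.1001]
tool_rot: [0.841, -0.237, 0.467, 0.134]
ft_force: [-0.4, -0.4, -0.5]
grip_width: 0.0856
grasp_force: 0.0
```

```bash
python3 - <<'E'
from h import *
Rt,z=tgt(-31.8,-30,-1)
delta(np.array([.511,-.317,.041])+.0227*z,Rt)
I=bot.camera_info("wrist");print(I["cx"],I["cy"])
cv2.imwrite("pics/w2.png",cv2.cvtColor(bot.camera("wrist"),cv2.COLOR_RGB2BGR))
i=bot.camera_info("wrist");f=192/np.tan(np.radians(i["vertical_fov"])/2);P=np.linalg.inv(i["pose"])
for q in([.511,-.317,.054],[.511,-.317,0]):
    c=P@np.array(q+[1]);print("expect",i["cx"]+f*c[0]/-c[2],i["cy"]-f*c[1]/-c[2])
E
```

```text
clk 2.3167 j [-5.570e-01  3.680e-01 -1.080e+00 -8.920e-01  2.000e-03  3.135e+00] p [ 0.4903 -0.305   0.1001] w 0.0856 F [-0.4 -0.4 -0.5]
-> shift [ 0.0747 -0.0448 -0.1409] turn [-0.017 -0.037 -0.003]
254.63064127073045 192.91748060932164
expect 252.131480407055 261.28077834089595
expect 252.2277139764983 296.63142908174984
```

View pics/w2.png

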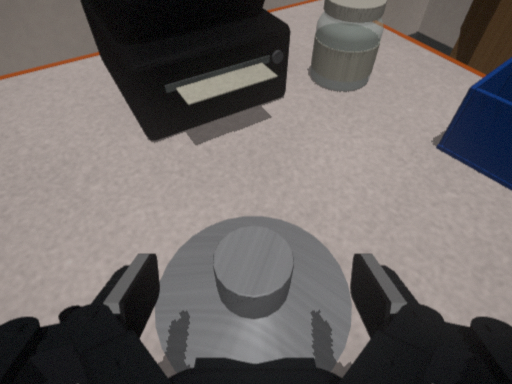

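```bash
cat > kin.py <<'E'
import numpy as np
from scipy.optimize import least_squares
D=[(.241,.005,1.335,.4994,.2305),(.08,-.137,1.354,.4233,.2513),(-.218,-.979,-.060,.4917,.1974),(.368,-1.08,-.892,.5774,.1001)]
def fk(x,j2,j3,j4):
    l1,o,l2,L,z0=x;a=j2-j3;p=a+j4
    return (l1*np.sin(j2)+o*np.cos(j2)+l2*np.cos(a)+L*np.cos(p), z0+l1*np.cos(j2)-o*np.sin(j2)-l2*np.sin(a)-L*np.sin(p))
def res(x): return np.concatenate([np.array(fk(x,*d[:3]))-d[3:] for d in D])
s=least_squares(res,[.3,.06,.3,.2,.127],x_scale=.1)
X=s.x
def ik(r,z,e):
    q=least_squares(lambda q:np.r_[np.array(fk(X,*q))-(r,z),(q[0]-q[1]+q[2]+e)*.3],[.4,-.6,0]);return q.x,q.cost
if __name__=="__main__":
    print(X.round(4),abs(s.fun).max())
    for r,z,e in((.6207,.0297,-30),(.6207,.0297,-40),(.62,.0297,-45),(.58,.08,-45),(.6,.15,-40),(.6,.2,-30),(.62,.11,-30),(.66,.11,-15),(.66,.11,-30)):
        q,c=ik(r,z,np.radians(e));print(r,z,e,q.round(3),"%.1e"%c)
E
python3 kin.py
```

```text
[ 0.5003 -0.0035  0.397   0.4127  0.2483] 0.004452632856102562
0.6207 0.0297 -30 [ 0.716 -1.013 -1.205] 2.8e-23
0.6207 0.0297 -40 [ 0.509 -0.9   -0.712] 1.3e-19
0.62 0.0297 -45 [ 0.446 -0.829 -0.49 ] 6.8e-25
0.58 0.08 -45 [ 0.257 -0.887 -0.358] 8.4e-30
0.6 0.15 -40 [ 0.132 -0.847 -0.281] 3.3e-31
0.6 0.2 -30 [ 0.085 -0.947 -0.508] 3.3e-22
0.62 0.11 -30 [ 0.413 -0.993 -0.883] 2.7e-18
0.66 0.11 -15 [ 0.789 -1.014 -1.541] 1.5e-16
0.66 0.11 -30 [ 0.44  -0.895 -0.812] 2.9e-18
```

The foot top is at (253.5,262) against (252,261) expected, so the position estimate holds.

{"fn": "step_arm", "kwargs": {"targets": "1 0.075 -0.045 -0.04 0 0 0; 1 0.075 -0.045 -0.04 0 0 0; 1 0.075 -0.045 -0.04 0 0 0; 1 0.075 -0.045 -0.04 0 0 0"}}

```text
clock: 2.7
eef_pos: [0.5269, -0.3268, 0.0841]
tool_rot: [0.84, -0.237, 0.47, 0.135]
ft_force: [0.3, -0.1, 0.4]
grip_width: 0.0853
grasp_force: 0.0
```

```bash
python3 - <<'E'
from h import *
Rt,z=tgt(-31.8,-30,-1)
delta(np.array([.511,-.317,.041])+.0227*z,Rt)
E
```

```text
clk 2.7 j [-0.555  0.459 -0.988 -0.898  0.     3.136] p [ 0.5269 -0.3268  0.0841] w 0.0853 F [ 0.3 -0.1  0.4]
-> shift [ 0.0017 -0.001  -0.1088] turn [-0.013 -0.031 -0.003]
```

{"fn": "step_arm", "kwargs": {"targets": "1 0 0 -0.05 -0.01 -0.03 0; 1 0 0 -0.085 -0.01 -0.03 0; 1 0 0 -0.1 -0.01 -0.03 0; 1 0 0 -0.1 -0.01 -0.03 0; 1 0 0 -0.1 -0.01 -0.03 0"}}

```text
clock: 3.12
eef_pos: [0.5256, -0.326, 0.0337]
tool_rot: [0.834, -0.237, 0.48, 0.135]
ft_force: [0.8, -0.2, -0.6]
grip_width: 0.0854
grasp_force: 0.0
```

```bash
python3 - <<'E'
from h import *
Rt,z=tgt(-31.8,-30,-1)
delta(np.array([.511,-.317,.041])+.0227*z,Rt)
cv2.imwrite("pics/w3.png",cv2.cvtColor(bot.camera("wrist"),cv2.COLOR_RGB2BGR))
E
```

```text
clk 3.1167 j [-0.558  0.672 -1.018 -1.163  0.006  3.14 ] p [ 0.5256 -0.326   0.0337] w 0.0854 F [ 0.8 -0.2 -0.6]
-> shift [ 0.0041 -0.0027 -0.0081] turn [-0.004 -0.003 -0.003]
```

View pics/w3.png

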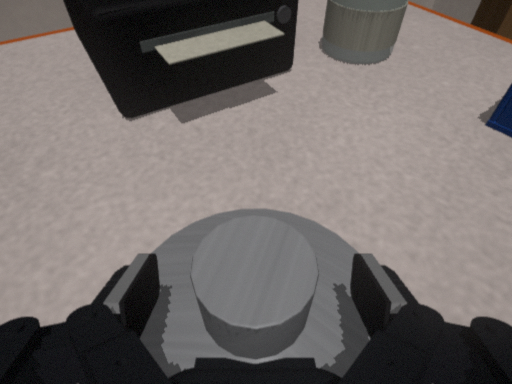

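The foot is centred between the pads (centre about 255, pads at 150 and 360). I'll close on it.

{"fn": "step_arm", "kwargs": {"targets": "1 0.004 -0.003 -0.004 0 0 0; -1 0.004 -0.003 -0.004 0 0 0; -1 0.004 -0.003 -0.004 0 0 0; -1 0.004 -0.003 -0.004 0 0 0; -1 0.004 -0.003 -0.004 0 0 0; -1 0.004 -0.003 -0.004 0 0 0; -1 0.004 -0.003 -0.004 0 0 0; -1 0.004 -0.003 -0.004 0 0 0; -1 0.004 -0.003 -0.004 0 0 0"}}

```text
clock: 3.92
eef_pos: [0.5283, -0.3276, 0.0322]
tool_rot: [0.833, -0.236, 0.481, 0.135]
ft_force: [-4.1, 2.0, 6.2]
grip_width: 0.0505
grasp_force: 62.0
```

{"fn": "step_arm", "kwargs": {"targets": "-1 0 0 0.04 0 0 0; -1 0 0 0.1 0 0 0; -1 0 0 0.16 0 0 0; -1 0 0 0.22 0 0 0; -1 0 0 0.28 0 0 0; -1 0 0 0.34 0 0 0; -1 0 0 0.4 0 0 0; -1 0 0 0.4 0 0 0; -1 0 0 0.4 0 0 0"}}

```text
clock: 4.67
eef_pos: [0.5277, -0.3275, 0.2321]
tool_rot: [0.834, -0.237, 0.48, 0.135]
ft_force: [-0.4, 0.0, -5.7]
grip_width: 0.0505
grasp_force: 64.1
```

```bash
python3 - <<'E'
from h import *
Rt,z=tgt(-31.8,-30,-1)
delta([.5283,-.3276,.2322],Rt)
print(bot.get_obs()["grasp_force"])
# rotations for path: current tool pose yawed to 26.8 then roll
r=R.from_quat(bot.get_obs()["tool_rot"])
print("z",r.as_matrix()[:,2], "deg yaw 58.6; R*phi frac roll dirs")
from kin import ik
for rr,zz,e in((.62,.25,-30),(.64,.13,-20),(.64,.115,-15),(.66,.13,-20)):print(rr,zz,e,ik(rr,zz,np.radians(e))[0].round(3))
E
```

```text
clk 4.6667 j [-0.558  0.035 -0.852 -0.362  0.006  3.14 ] p [ 0.5277 -0.3275  0.2321] w 0.0505 F [-0.4  0.  -5.7]
-> shift [ 0.0012 -0.0003  0.0001] turn [-0.003 -0.001 -0.003]
64.09310430055484
z [ 0.73689546 -0.45323901 -0.50155706] deg yaw 58.6; R*phi frac roll dirs
0.62 0.25 -30 [-0.005 -0.833 -0.304]
0.64 0.13 -20 [ 0.584 -1.039 -1.274]
0.64 0.115 -15 [ 0.79  -1.066 -1.594]
0.66 0.13 -20 [ 0.582 -0.989 -1.222]
```

{"fn": "step_arm", "kwargs": {"targets": "-1 0.03 0.08 0.015 0 0 0.08; -1 0.05 0.16 0.03 0 0 0.17; -1 0.075 0.24 0.03 0 0 0.25; -1 0.1 0.32 0.03 0 0 0.34; -1 0.12 0.4 0.03 0 0 0.42; -1 0.14 0.48 0.03 0 0 0.51; -1 0.155 0.56 0.03 0 0 0.59; -1 0.165 0.64 0.03 0 0 0.68; -1 0.175 0.72 0.03 0 0 0.76; -1 0.18 0.79 0.03 0 0 0.84"}}

```text
clock: 5.5
eef_pos: [0.6155, 0.0685, 0.2394]
tool_rot: [0.868, 0.049, 0.493, -0.028]
ft_force: [0.1, 0.3, -4.8]
grip_width: 0.0505
grasp_force: 64.6
```

```bash
python3 - <<'E'
from h import *
r=R.from_quat(bot.get_obs()["tool_rot"]);z=r.as_matrix()[:,2]
delta([.616,.069,.248],r);print(z.round(3),"roll -56:",(-1.15*z).round(3))
E
```

```text
clk 5.5 j [ 1.090e-01  1.100e-02 -8.330e-01 -3.070e-01  3.000e-03  3.141e+00] p [0.6155 0.0685 0.2394] w 0.0505 F [ 0.1  0.3 -4.8]
-> shift [0.001  0.001  0.0172] turn [0. 0. 0.]
[ 0.854  0.097 -0.512] roll -56: [-0.982 -0.111  0.589]
```

{"fn": "step_arm", "kwargs": {"targets": "-1 0 0 0 -0.08 -0.01 0.05; -1 0 0 0 -0.2 -0.022 0.12; -1 0 0 0 -0.32 -0.036 0.19; -1 0 0 0 -0.44 -0.05 0.26; -1 0 0 0 -0.55 -0.062 0.33; -1 0 0 0 -0.66 -0.075 0.395; -1 0 0 0 -0.77 -0.087 0.46; -1 0 0 0 -0.88 -0.1 0.525; -1 0 0 0 -0.98 -0.11 0.585"}}

```text
clock: 6.25
eef_pos: [0.6152, 0.0663, 0.2389]
tool_rot: [0.76, 0.424, 0.456, 0.188]
ft_force: [0.8, -0.2, -4.8]
grip_width: 0.0504
grasp_force: 65.0
```

{"fn": "step_arm", "kwargs": {"targets": "-1 0 0 0 -0.11 -0.012 0.065; -1 0 0 0 -0.22 -0.025 0.13; -1 0 0 0 -0.33 -0.037 0.2; -1 0 0 0 -0.44 -0.05 0.26; -1 0 0 0 -0.55 -0.062 0.33; -1 0 0 0 -0.66 -0.075 0.395; -1 0 0 0 -0.77 -0.087 0.46; -1 0 0 0 -0.88 -0.1 0.525; -1 0 0 0 -0.98 -0.11 0.585"}}

```text
clock: 7.0
eef_pos: [0.6152, 0.0663, 0.2389]
tool_rot: [0.5, 0.714, 0.328, 0.364]
ft_force: [1.4, 0.3, -3.9]
grip_width: 0.0504
grasp_force: 65.0
```

{"fn": "step_arm", "kwargs": {"targets": "-1 0 0 0 -0.11 -0.012 0.065; -1 0 0 0 -0.22 -0.025 0.13; -1 0 0 0 -0.33 -0.037 0.2; -1 0 0 0 -0.44 -0.05 0.26; -1 0 0 0 -0.55 -0.062 0.33; -1 0 0 0 -0.66 -0.075 0.395; -1 0 0 0 -0.77 -0.087 0.46; -1 0 0 0 -0.88 -0.1 0.525; -1 0 0 0 -0.98 -0.11 0.585"}}

```text
clock: 7.75
eef_pos: [0.6152, 0.0663, 0.2389]
tool_rot: [0.14, 0.862, 0.134, 0.468]
ft_force: [-0.7, -0.2, -4.1]
grip_width: 0.0501
grasp_force: 65.0
```

```bash
python3 - <<'E'
from h import *
Rt,z=tgt(6.4,-30,1)
delta([.616,.069,.248],Rt)
Rt,z=tgt(26.4,-25,1)
delta([.59,.293,.21],Rt)
E
```

```text
clk 7.75 j [ 0.1    0.006 -0.82  -0.272  0.016  0.431] p [0.6152 0.0663 0.2389] w 0.0501 F [-0.7 -0.2 -4.1]
-> shift [0.0015 0.0054 0.0183] turn [-0.474 -0.093  0.28 ]
clk 7.75 j [ 0.1    0.006 -0.82  -0.272  0.016  0.431] p [0.6152 0.0663 0.2389] w 0.0501 F [-0.7 -0.2 -4.1]
-> shift [-0.0505  0.4534 -0.0577] turn [-0.436 -0.285  0.697]
```

{"fn": "step_arm", "kwargs": {"targets": "-1 0 0.05 0 -0.05 -0.03 0.08; -1 -0.005 0.1 -0.01 -0.1 -0.065 0.16; -1 -0.01 0.15 -0.02 -0.15 -0.1 0.24; -1 -0.015 0.2 -0.03 -0.2 -0.13 0.32; -1 -0.02 0.26 -0.04 -0.25 -0.16 0.4; -1 -0.03 0.32 -0.05 -0.3 -0.2 0.48; -1 -0.04 0.38 -0.06 -0.35 -0.23 0.56; -1 -0.045 0.43 -0.06 -0.4 -0.26 0.64; -1 -0.05 0.45 -0.06 -0.436 -0.285 0.697; -1 -0.05 0.45 -0.06 -0.436 -0.285 0.697"}}

```text
clock: 8.58
eef_pos: [0.5902, 0.2923, 0.2092]
tool_rot: [-0.194, 0.821, 0.127, 0.522]
ft_force: [-0.4, -0.3, -4.5]
grip_width: 0.0507
grasp_force: 65.2
```

```bash
python3 - <<'E'
from h import *
Rt,z=tgt(26.4,-15,1)
delta([.591,.293,.16],Rt)
for n in("scene",):cv2.imwrite("pics/s2.png",cv2.resize(cv2.cvtColor(bot.camera(n),cv2.COLOR_RGB2BGR)[20:260,250:512],(786,600)[::1]) )
E
```

```text
clk 8.5833 j [ 0.453  0.21  -0.878 -0.651  0.016 -0.001] p [0.5902 0.2923 0.2092] w 0.0507 F [-0.4 -0.3 -4.5]
-> shift [ 0.0016  0.0014 -0.0984] turn [ 0.093 -0.203 -0.009]
```

View pics/s2.png

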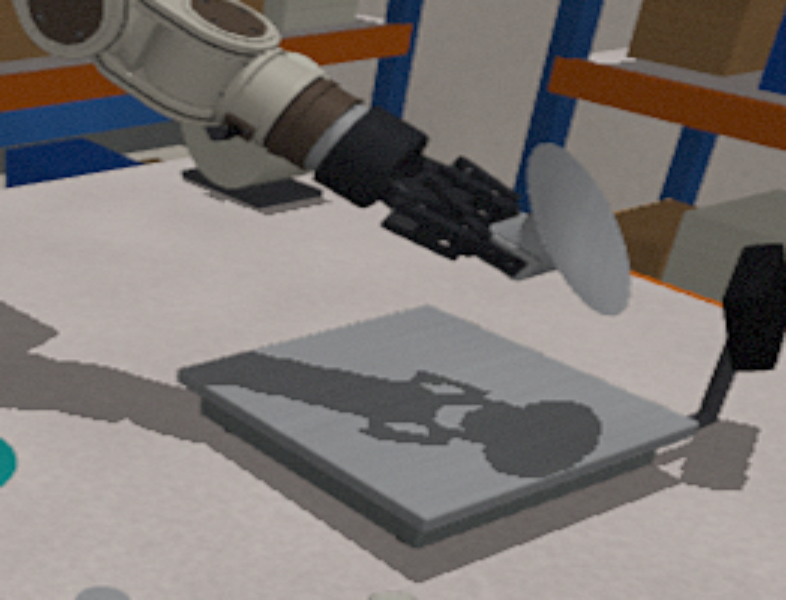

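The crop shows the dish still held, mouth turned outward and up (bowl at about (580,230)), above the platform at about (440,420) and clear of the display post. Next I'll lower and tilt it.

{"fn": "step_arm", "kwargs": {"targets": "-1 0 0 -0.03 0.03 -0.06 0; -1 0 0 -0.06 0.06 -0.13 0; -1 0 0 -0.1 0.093 -0.2 -0.01; -1 0 0 -0.14 0.093 -0.2 -0.01; -1 0 0 -0.18 0.093 -0.2 -0.01; -1 0 0 -0.2 0.093 -0.2 -0.01; -1 0 0 -0.2 0.093 -0.2 -0.01; -1 0 0 -0.2 0.093 -0.2 -0.01"}}

```text
clock: 9.3
eef_pos: [0.5926, 0.2903, 0.1132]
tool_rot: [-0.178, 0.772, 0.138, 0.594]
ft_force: [-0.1, -0.3, -5.0]
grip_width: 0.0506
grasp_force: 65.3
```

```bash
python3 - <<'E'
from h import *
Rt,z=tgt(26.4,-15,1)
delta([.588,.292,.088],Rt)
for n in("scene",):cv2.imwrite("pics/s3.png",cv2.resize(cv2.cvtColor(bot.camera(n),cv2.COLOR_RGB2BGR)[60:240,300:512],(800,600)))
E
```

```text
clk 9.3 j [ 4.560e-01  7.490e-01 -1.016e+00 -1.507e+00 -1.000e-03  3.000e-03] p [0.5926 0.2903 0.1132] w 0.0506 F [-0.1 -0.3 -5. ]
-> shift [-0.0093  0.0033 -0.0504] turn [-0.005  0.003  0.008]
```

View pics/s3.png

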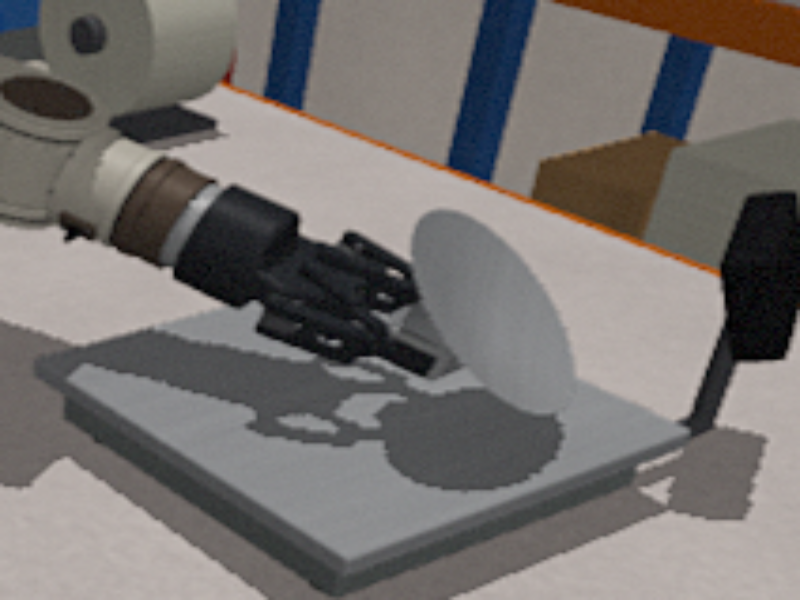

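The dish leans mouth-up at roughly 45°, its foot about 25 mm above the platform. I'll lower it slowly and watch the force.

{"fn": "step_arm", "kwargs": {"targets": "-1 0 0 -0.015 0 0 0; -1 0 0 -0.03 0 0 0; -1 0 0 -0.04 0 0 0; -1 0 0 -0.04 0 0 0; -1 0 0 -0.04 0 0 0"}}

```text
clock: 9.77
eef_pos: [0.5934, 0.2916, 0.0972]
tool_rot: [-0.178, 0.77, 0.139, 0.597]
ft_force: [-0.1, -1.1, -4.6]
grip_width: 0.0502
grasp_force: 65.3
```

{"fn": "step_arm", "kwargs": {"targets": "-1 0 0 -0.004 0 0 0; -1 0 0 -0.008 0 0 0; -1 0 0 -0.008 0 0 0"}}

```text
clock: 10.02
eef_pos: [0.5931, 0.2916, 0.0922]
tool_rot: [-0.178, 0.77, 0.139, 0.596]
ft_force: [0.1, -0.7, -5.0]
grip_width: 0.0501
grasp_force: 65.3
```

```bash
python3 - <<'E'
from h import *
Rt,z=tgt(26.4,-15,1)
delta([.588,.292,.088],Rt)
E
```

```text
clk 10.0167 j [ 0.457  0.832 -1.007 -1.587 -0.     0.002] p [0.5931 0.2916 0.0922] w 0.0501 F [ 0.1 -0.7 -5. ]
-> shift [-0.0102  0.0007 -0.0084] turn [-0.008  0.01   0.006]
```

{"fn": "step_arm", "kwargs": {"targets": "-1 0 0 -0.004 0 0 0; -1 0 0 -0.008 0 0 0; -1 0 0 -0.008 0 0 0"}}

```text
clock: 10.27
eef_pos: [0.593, 0.2916, 0.0875]
tool_rot: [-0.178, 0.77, 0.139, 0.596]
ft_force: [0.3, 0.5, -4.1]
grip_width: 0.0502
grasp_force: 65.3
```

{"fn": "step_arm", "kwargs": {"targets": "-1 0 0 -0.003 0 0 0; -1 0 0 -0.006 0 0 0; -1 0 0 -0.006 0 0 0"}}

```text
clock: 10.52
eef_pos: [0.593, 0.2916, 0.0845]
tool_rot: [-0.178, 0.77, 0.139, 0.596]
ft_force: [-0.0, -0.1, -4.4]
grip_width: 0.0501
grasp_force: 65.3
```

{"fn": "step_arm", "kwargs": {"targets": "1 0 0 0 0 0 0; 1 0 0 0 0 0 0; 1 0 0 0 0 0 0; 1 0 0 0 0 0 0; 1 0 0 0 0 0 0; 1 0 0 0 0 0 0"}}

```text
clock: 11.02
eef_pos: [0.5931, 0.2917, 0.0855]
tool_rot: [-0.178, 0.77, 0.139, 0.597]
ft_force: [-1.1, 0.3, -1.1]
grip_width: 0.0854
grasp_force: 0.0
```

```bash
python3 - <<'E'
from h import *
for n in("scene",):cv2.imwrite("pics/s4.png",cv2.resize(cv2.cvtColor(bot.camera(n),cv2.COLOR_RGB2BGR)[60:240,300:512],(800,600)))
E
```

```text
(no output)
```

View pics/s4.png

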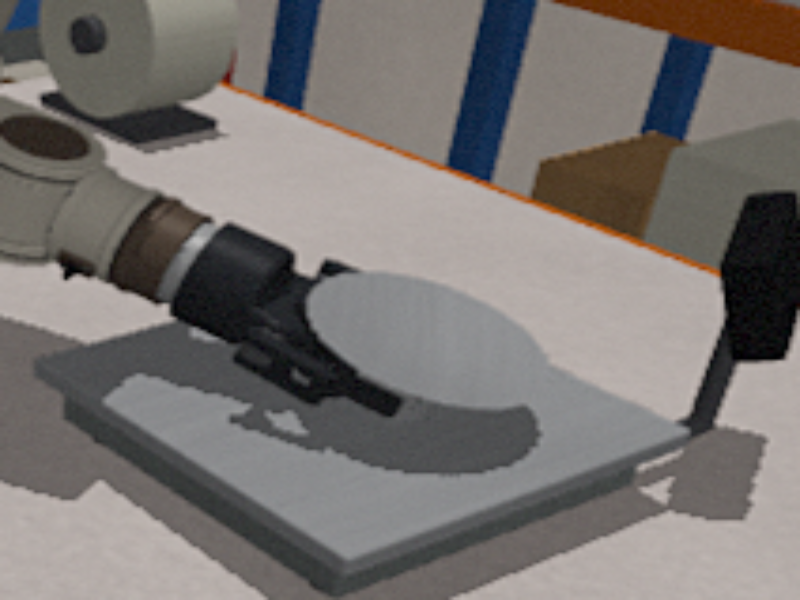

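The dish stands on its foot edge with the bowl leaning on the open gripper (bowl at about (430,340)). The elbow is near its limit, so I'll check retreat poses before moving.

```bash
python3 - <<'E'
from h import *
from kin import ik
for rr,zz,e in((.661,.0855,-15),(.64,.08,-20),(.62,.075,-25),(.60,.075,-30),(.58,.075,-35),(.58,.075,-30),(.55,.075,-40),(.52,.08,-45),(.5,.08,-50)):print(rr,zz,e,ik(rr,zz,np.radians(e))[0].round(3))
for e in(-25,-35):
  Rt,z=tgt(26.2,e,1);u=np.array([np.cos(np.radians(26.2)),np.sin(np.radians(26.2))])
  for r,zz in((.62,.077),(.58,.075)):delta([*(r*u),zz],Rt)
E
```

```text
0.661 0.0855 -15 [ 0.878 -1.001 -1.617]
0.64 0.08 -20 [ 0.781 -1.038 -1.47 ]
0.62 0.075 -25 [ 0.674 -1.058 -1.296]
0.6 0.075 -30 [ 0.544 -1.06  -1.081]
0.58 0.075 -35 [ 0.42  -1.047 -0.856]
0.58 0.075 -30 [ 0.55  -1.111 -1.138]
0.55 0.075 -40 [ 0.301 -1.044 -0.647]
0.52 0.08 -45 [ 0.175 -1.023 -0.413]
0.5 0.08 -50 [ 0.103 -0.978 -0.208]
clk 11.0667 j [ 0.457  0.857 -1.003 -1.608 -0.     0.002] p [0.5931 0.2917 0.0854] w 0.0853 F [-0.6  0.4 -0.5]
-> shift [-0.0736 -0.0359 -0.0168] turn [-0.106  0.209  0.001]
clk 11.0667 j [ 0.457  0.857 -1.003 -1.608 -0.     0.002] p [0.5931 0.2917 0.0854] w 0.0853 F [-0.6  0.4 -0.5]
-> shift [-0.1454 -0.0712 -0.0208] turn [-0.106  0.209  0.001]
clk 11.0667 j [ 0.457  0.857 -1.003 -1.608 -0.     0.002] p [0.5931 0.2917 0.0854] w 0.0853 F [-0.6  0.4 -0.5]
-> shift [-0.0736 -0.0359 -0.0168] turn [-0.204  0.409  0.001]
clk 11.0667 j [ 0.457  0.857 -1.003 -1.608 -0.     0.002] p [0.5931 0.2917 0.0854] w 0.0853 F [-0.6  0.4 -0.5]
-> shift [-0.1454 -0.0712 -0.0208] turn [-0.204  0.409  0.001]
```

{"fn": "step_arm", "kwargs": {"targets": "1 -0.018 -0.009 -0.005 -0.025 0.05 0; 1 -0.036 -0.018 -0.01 -0.05 0.1 0; 1 -0.054 -0.026 -0.014 -0.075 0.15 0; 1 -0.072 -0.035 -0.018 -0.1 0.2 0; 1 -0.09 -0.044 -0.021 -0.125 0.255 0; 1 -0.108 -0.053 -0.024 -0.15 0.31 0; 1 -0.126 -0.062 -0.026 -0.177 0.36 0; 1 -0.144 -0.071 -0.028 -0.204 0.41 0; 1 -0.171 -0.084 -0.028 -0.23 0.46 0; 1 -0.198 -0.097 -0.028 -0.255 0.51 0"}}

```text
clock: 11.9
eef_pos: [0.4938, 0.243, 0.0718]
tool_rot: [-0.205, 0.883, 0.095, 0.411]
ft_force: [-0.0, 0.6, -0.2]
grip_width: 0.0856
grasp_force: 0.0
```

```bash
python3 - <<'E'
from h import *
Rt,z=tgt(26.2,-50,1);u=np.array([np.cos(np.radians(26.2)),np.sin(np.radians(26.2))])
delta([*(.49*u),.10],Rt)
cv2.imwrite("pics/s5.png",cv2.resize(cv2.cvtColor(bot.camera("scene"),cv2.COLOR_RGB2BGR)[60:240,300:512],(800,600)))
E
```

```text
clk 11.9 j [ 4.590e-01  2.970e-01 -1.045e+00 -6.420e-01 -3.000e-03  1.000e-03] p [0.4938 0.243  0.0718] w 0.0856 F [-0.   0.6 -0.2]
-> shift [-0.1082 -0.0533  0.0564] turn [-0.095  0.197  0.001]
```

View pics/s5.png

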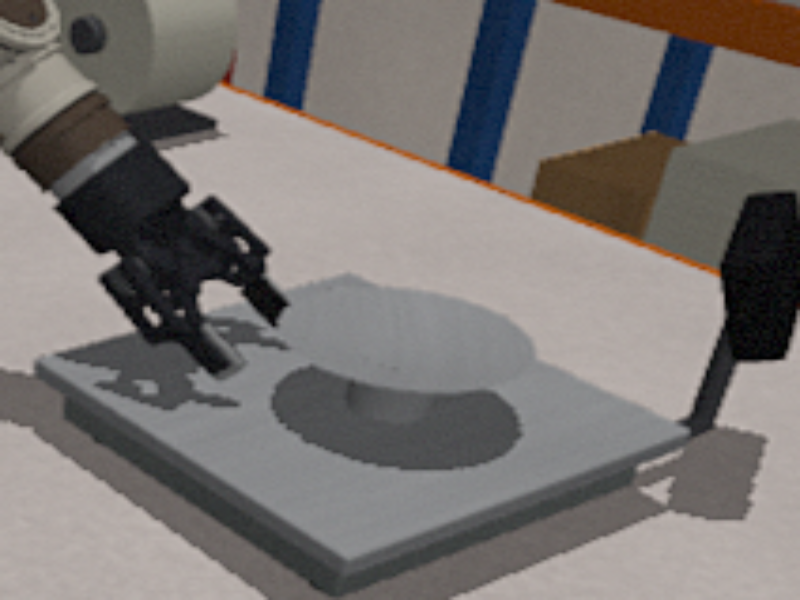

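The dish now stands upright on its foot, mouth up (bowl at about (400,335), foot at about (390,400)), and the fingers are free of it. I'll back away.

{"fn": "step_arm", "kwargs": {"targets": "1 -0.03 -0.015 0 0 0 0; 1 -0.06 -0.03 0.02 -0.03 0.06 0; 1 -0.09 -0.045 0.04 -0.06 0.13 0; 1 -0.11 -0.053 0.08 -0.095 0.2 0; 1 -0.11 -0.053 0.14 -0.095 0.2 0; 1 -0.11 -0.053 0.2 -0.095 0.2 0; 1 -0.11 -0.053 0.2 -0.095 0.2 0; 1 -0.11 -0.053 0.2 -0.095 0.2 0; 1 -0.11 -0.053 0.2 -0.095 0.2 0; 1 -0.11 -0.053 0.2 -0.095 0.2 0"}}

```text
clock: 12.78
eef_pos: [0.4379, 0.2161, 0.1688]
tool_rot: [-0.213, 0.916, 0.077, 0.331]
ft_force: [-0.5, -0.1, 0.5]
grip_width: 0.0853
grasp_force: 0.0
```

```bash
python3 - <<'E'
from h import *
o=bot.get_obs();print(o["clock"],o["eef_pos"].round(3) if hasattr(o["eef_pos"],"round") else o["eef_pos"],o["ft_force"])
b=cv2.cvtColor(bot.camera("scene"),cv2.COLOR_RGB2BGR);a=cv2.imread("pics/scene0.png")
d=cv2.absdiff(a,b).max(2)
print("small dish region diff",d[255:295,255:312].mean(),d[255:295,255:312].max())
# dish position still since s5 (region right part)
s=cv2.resize(b[60:240,300:512],(800,600));p=cv2.imread("pics/s5.png")
print("placed dish diff since s5",cv2.absdiff(s,p)[330:480,330:560].mean())
for z in(.114,):print("mouth centre by s5 pix",ray("scene",300+405*212/800,60+338*180/600,z),"foot",ray("scene",300+390*212/800,60+413*180/600,.06))
E
```

```text
12.7833 [0.438 0.216 0.169] [-0.5484664  -0.08547497  0.45835639]
small dish region diff 2.7271929824561405 10
placed dish diff since s5 2.118038647342995
mouth centre by s5 pix [0.56456849 0.27346037 0.114     ] foot [0.57066596 0.26824007 0.06      ]
```

The mouth centre sits over the foot near (0.565, 0.27), well inside the platform. It hasn't moved since the release, and the area around the small dish is unchanged.

```bash
python3 -c "
from workcell import bot
print(bot.job_done())"
```

```text
the job is handed in; nothing more can be done
None
```

The larger steel dish is standing mouth-up on its foot on the scale platform, the smaller dish was left where it was, and the job was handed in at about 13 s on the robot's clock.

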